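Turn the pipette carousel and hang the pipette on its free hook

ROBOT

A 7-joint arm with a two-finger parallel gripper is mounted at the origin on the work surface. World frame = base frame: x ahead of the robot, y to its left, z up, the work surface at z = 0. Lengths are in m, angles in degrees, forces in N, time in s.
With the tool pointing down it reaches from about 0.35 to 0.775 m from the base axis. Payload 3.1 kg.
Tool frame: the origin (TCP) lies on the front face of the gripper's body, between the roots of the fingers; the fingertips stand 73 mm ahead of it and the grasp point (between the pads) lies 54 mm ahead of it (env.grip_point_offset is the distance from the TCP to the grasp point, in m); z points along the fingers, y is the line along which they close (so a half turn about z gives the same grasp; the last joint's range is limited). The gripper opens to 85 mm and grips with 20 to 120 N. Pads are 22 mm wide; open, the fingers measure 114 mm over their backs; the gripper's body (76 mm by 85 mm) begins 54 mm behind the grasp point. The pads swing forward as they close: fully open they stand 13 mm farther back than shut.
Start: joints at [64.532, 17.813, 0.802, 86.603, -0.252, 75.585, -1.558], TCP at [0.216, -0.506, 0.304] pointing down, gripper open.
Joint ranges: [-154.91, 154.91], [-16.99, 109.72], [-72.82, 74.43], [7.12, 147.25], [-82.49, 262.49], [11.32, 116.49], [-174.64, 174.64]. Speed limits (degrees/s): [159.86, 159.86, 180, 180, 180, 180, 180].

INTERFACE

Orientations are given as [roll, pitch, yaw] about the fixed x, y, z axes, in that order (R = Rz(yaw) Ry(pitch) Rx(roll)).
In Python, from cell import env, let_go, grab, solver, monitor, capture, workorder gives the robot as it stands. Calls block until the motion is done:
- env.goto(position, orientation): joint-space move of the TCP to a pose.
- env.servo_line(position, rot=None, vel=0.15, contact_N=None): straight line of the TCP; rot=None keeps the orientation; vel is the mean speed in m/s. With contact_N (N) it stops when the force on the tool has changed by that much, and returns True; else False.
- env.move_joints(angles): joint-space move.
- let_go() and grab(newtons=None): open the fingers fully, or close them until they stop; newtons is the grip in N (None keeps the last).
- env.pause(seconds).
- solver.ik(position, orientation): joint angles nearest the present ones, or None.
- monitor.get_state(): the state.
- capture(name): name is "side" or "top"; returns a dict with "image" (480x640x3 uint8, blue, green, red), "intrinsics" (3x3 intrinsics, pixels), "R" (3x3) and "t" (3): a world point X has camera coordinates R X + t. Camera axes: x right, y down, z forward; pixel columns grow to the right and rows downward; lengths in m; the calibration is good to about 2 mm. A picture is of the moment at which its call begins. There is no depth.
A pose or a line that the arm cannot do raises env.IKError and nothing moves.
- workorder.job_done(): hands the job in; it is judged then, once.
The state is a dict: "time_s": time; "qpos": joint angles; "joint_vel": joint speeds; "tau": joint torques, N m; "tcp_pos": TCP position; "eef_rot": TCP orientation; "force": force on the tool from outside, world axes, zero at the start; "wrist_torque": the same for the moment, N m; "width": finger opening in m; "gripper_force": force on a finger pad.
Only numpy, scipy, OpenCV 4.12 (cv2) and the standard library are available. Lean on these libraries where they do the work, as an engineer would, in place of code of your own. Each camera call takes 0.05 s, during which the arm holds its last target. There are 200 camera calls.

TASK

Turn the pipette carousel (it has a blue knob on top) until its one empty hook points along the yellow mark on the base, then take the yellow-topped pipette from its bench stand and hang it upright on that hook. The hook's height is not known exactly: lower the pipette gently, by feel, until the sprung hook carries it, only then let go, never dropping it or pressing it hard against the carousel. Do not bump the pipettes already hanging, keep the carousel on its mark, and leave everything else on the bench where it is.

Things in the scene. Friction and masses are not known exactly. Their poses are not given: they have to be found in the camera images.
- carousel: Fixed black base of the pipette carousel, a disc 220 mm across, 14 mm high. Origin on the turning axis at the bench; z up; the yellow mark lies along its own -x. On it turns a grey rotor (plates 160 mm across, upper face 215 mm above the bench) with five black hooks 72 degrees apart, 120 mm from the axis: four carry pipettes (tops up to 275 mm above the bench), one is empty.
- mark (a point): Middle of the yellow stripe (55 x 14 mm) on the base's flat tongue, 147 mm from the axis, 12 mm above the bench; the tongue ends 178 mm from the axis.
- rotor (a joint): Angle of the carousel's rotor, rad, counter-clockwise from above, turning without end either way. At 0 and at 2 pi the empty hook points exactly along the yellow mark; at angle q the empty hook points along the base's own -x turned by q. Stays where it is left: dry friction 0.12 N m.
- knob (a point): Centre of the blue bar knob on top of the rotor, on the axis, 240 mm above the bench. The bar is 14 mm wide, 56 mm long and 40 mm high (217 to 257 mm above the bench). Its length, the point's x axis, points along the line from the axis to the empty hook.
- hook_spot (a point): Nominal seat centre of the empty hook, 120 mm from the axis, 185 mm above the bench; turns with the rotor, its own -x pointing outward. The real hook was set by hand up to 10 mm higher or lower, which this point does not show. The pipette's collar lies on the hook's two prongs, its axis at this point. Pressed down, the hook yields on a damped spring, about 3 N per mm, at most 10 mm.
- hook_mouth (a point): Open end of the empty hook, 24.5 mm outward of hook_spot, same nominal height. The hook is a level fork: slot 26 mm wide, open outward, ending 13 mm inward of hook_spot; prongs 6 mm thick. At the outer ends stand two lips, 6 mm higher than the seat, inner faces 22.5 mm and outer faces 26.5 mm outward of hook_spot. Enter from outside with the collar above the lips, then lower.
- pipette_grip (a point): Grip centre of the loose pipette to hang, on its axis, 180 mm above its tip; z along the axis. White pipette, 222 mm long, about 110 g, upright, yellow band and button. Barrel of 26 mm diameter from 34 mm below to 26 mm above the point (grip here); button top 42 mm above the point.
- pipette_collar (a point): Centre of the underside of the pipette's collar, 40 mm below pipette_grip. The collar is 38 mm across, 6 mm thick; under it a shaft of 20 mm diameter, 80 mm long, then a thin tip of 60 mm.
- stand: Grey bench stand, fixed, whose fork (slot 26 mm wide, open to its own -x) holds the pipette by its collar, fork top 150 mm above the bench. Origin on the bench under the pipette's axis; the upright is 39 mm behind. The pipette lifts straight out (tip 10 mm above the bench at the start), or leaves by the slot.
- hung: The four pipettes (222 mm long) already hanging on the other hooks and turning with the rotor; origin on the turning axis at the bench.
- pipette: The loose pipette as a whole, same thing as pipette_grip; origin at its tip, z along its axis.
- dish0: Closed amber culture dish, 92 mm across, 17 mm high, loose bystander. Origin under its centre.
- dish1: Another such dish.
- dish2: Another such dish.
- timer: White bench timer with a dark display, 100 x 65 x 21 mm, loose bystander. Origin under its centre.
- mixer: Grey dome-shaped tube mixer, 104 mm across, 86 mm high, loose bystander. Origin under its centre.

How it is judged (in metres and radians):
On the way, in this order (a step that is already met when the one before it is completed fails the run):
1. the empty hook has been turned to the yellow mark (its point within 15 mm of the mark's line) and is still (y of hook_spot in the frame of carousel between -0.015 and 0.015 m and x of hook_spot in the frame of carousel below 0 m and velocity of joint rotor between -0.05 and 0.05 rad/s), for 0.2 s.
2. the pipette rests on the hook, over its seat, while the fingers still hold it (horizontal distance between pipette_grip and hook_spot below 0.006 m and contact force between pipette and carousel above 0.5 N and contact force between pipette and the fingers above 0.5 N and z of pipette in the frame of hook_spot below -0.12 m and angle between pipette's own z axis and vertical below 0.1 rad), for 0.1 s.
At the end, for the whole second after the job is handed in: The pipette hangs still and upright (within 0.07 rad) in the hook, its axis within 6 mm of the seat centre and its weight on the hook, and the hook's point is within 15 mm of the yellow mark's line (horizontal distance between pipette_grip and hook_spot below 0.006 m and z of pipette in the frame of hook_spot between -0.156 and -0.127 m and angle between pipette's own z axis and vertical below 0.07 rad and contact force between pipette and carousel above 0.4 N and linear speed of pipette below 0.03 m/s and y of hook_spot in the frame of carousel between -0.015 and 0.015 m and x of hook_spot in the frame of carousel below 0 m); the robot touches nothing.
It fails at once if the pipette is pressed against the carousel with more than 15 N (contact force between pipette and carousel above 15 N).
It fails at once if the pipette falls (faster than 0.2 m/s with no finger on it) (linear speed of pipette above 0.2 m/s and contact force between pipette and the fingers below 0.05 N).
It fails at once if the robot or the loose pipette bumps the hanging pipettes (over 4 N) (contact force between hung and the fingers above 4 N or contact force between hung and the arm above 4 N or contact force between hung and pipette above 4 N).
It fails at once if a dish, the timer or the mixer is moved more than 20 mm (distance of any of dish0, dish1, dish2, timer, mixer from where it was at the start of the episode above 0.02 m).
It also fails if it takes over 72 s, if anything falls off the work surface, if the arm or the gripper's body presses on something with over 40 N, if the wrist force passes 120 N, or if a joint passes its speed limit or range.

## Working session

There is one attempt and no reset: what is moved stays moved. The work goes in short steps, each a Python script; the robot and the scene stay as the last script left them, time stands still between calls to the robot, and variables do not carry over. Pictures are saved under pics/ and viewed, at most 10 in all, crops included, and the job is handed in when it is done.

```bash
ls; mkdir -p pics; python3 - <<'E'
from cell import env, monitor, capture
import cv2,numpy as np
for n in("side","top"):
    c=capture(n); cv2.imwrite(f"pics/{n}0.png",c["image"]); np.savez(f"{n}0.npz",**c)
    print(n,c["intrinsics"].round(1).tolist(),c["R"].round(4).tolist(),c["t"].round(4).tolist(), (-c["R"].T@c["t"]).round(3))
s=monitor.get_state(); print(s["time_s"],s["tcp_pos"],s["eef_rot"],s["force"],s["width"])
E
```

```text
pics
side [[595.0, 0.0, 320.9], [0.0, 595.0, 240.5], [0.0, 0.0, 1.0]] [[-0.5574, 0.8302, -0.0008], [0.6406, 0.4295, -0.6366], [-0.5282, -0.3554, -0.7712]] [0.3026, -0.2472, 1.8648] [1.312 0.518 1.281]
top [[505.0, 0.0, 324.0], [0.0, 505.0, 249.9], [0.0, 0.0, 1.0]] [[-0.021, -0.9998, -0.004], [-0.9928, 0.0213, -0.1177], [0.1178, 0.0015, -0.993]] [0.0026, 0.5777, 1.1742] [ 0.435 -0.011  1.234]
0.1 [ 0.21541581 -0.50550948  0.30291108] [-1.79876530e+02  5.14076865e-03  2.30845038e+01] [ 0.32629308 -0.53142885  0.12188762] 0.08489317747567023
```

View pics/side0.png

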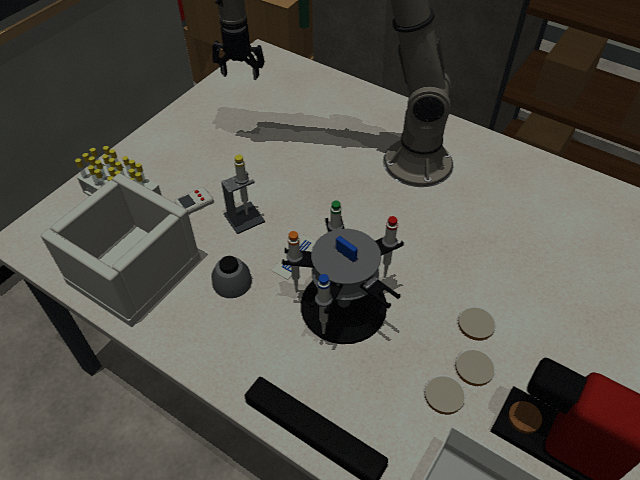

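View pics/top0.png

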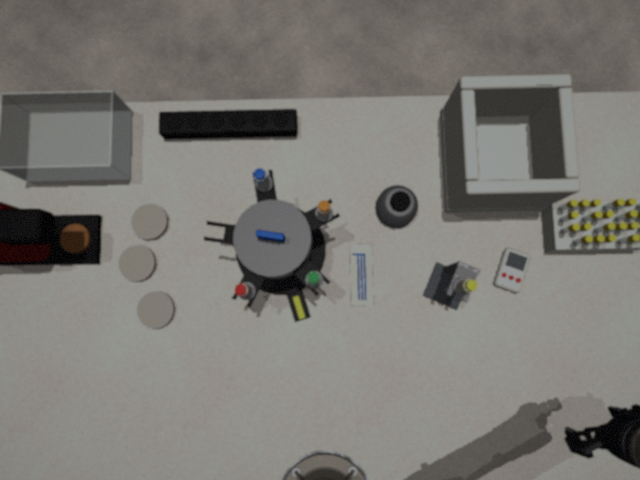

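Side view: the knob is at (346,248), the loose pipette's button at (239,159), and the empty hook at (380,292). Top view: the carousel is at (271,238), the empty hook points left at (218,232), and the yellow stripe is at (299,307) between the green and red pipettes. The loose pipette is at (469,286). The hook therefore needs about +110° CCW.

```bash
cat > h.py <<'E'
import cv2,numpy as np
from scipy.optimize import least_squares
# colour: hue range ; pixel boxes x0,y0,x1,y1
HUE={'yellow':(22,34),'blue':(105,125),'red':(-6,5),'green':(50,85),'orange':(8,20)}
def blob(c,col,box,smin=120,vmin=60):
    x0,y0,x1,y1=box; hsv=cv2.cvtColor(c["image"][y0:y1,x0:x1],cv2.COLOR_BGR2HSV).astype(int)
    h=hsv[...,0]; a,b=HUE[col]; h=np.where(h>174,h-180,h) if a<0 else h
    m=((h>=a)&(h<=b)&(hsv[...,1]>smin)&(hsv[...,2]>vmin)).astype(np.uint8)
    n,l,s,ce=cv2.connectedComponentsWithStats(m)
    if n<2: return None
    k=1+np.argmax(s[1:,4]); ys,xs=np.nonzero(l==k)
    return np.array([xs.mean()+x0,ys.mean()+y0]),len(xs),np.c_[xs+x0,ys+y0]
def ray(c,p):
    d=c["R"].T@np.linalg.inv(c["intrinsics"])@np.array([p[0],p[1],1.]); return -c["R"].T@c["t"],d/np.linalg.norm(d)
def plane(c,p,z):
    o,d=ray(c,p); return o+d*(z-o[2])/d[2]
def tri(c1,p1,c2,p2):
    A=[];b=[]
    for c,p in((c1,p1),(c2,p2)):
        o,d=ray(c,p); P=np.eye(3)-np.outer(d,d); A.append(P); b.append(P@o)
    A=np.vstack(A);b=np.hstack(b); x=np.linalg.lstsq(A,b,rcond=None)[0]
    return x,np.linalg.norm(A@x-b)
def proj(c,X):
    v=c["intrinsics"]@(c["R"]@np.asarray(X)+c["t"]); return v[:2]/v[2]
E
python3 - <<'E'
from h import *
S=dict(np.load("side0.npz"));T=dict(np.load("top0.npz"))
P={}
for n,col,bs,bt in[('pip','yellow',(225,145,255,175),(455,270,485,300)),('red','red',(375,205,410,240),(230,275,262,305)),('green','green',(322,192,352,222),(300,265,328,290)),('orange','orange',(280,222,310,250),(312,195,338,222)),('blue','blue',(310,268,338,300),(245,160,280,190)),('knob','blue',(330,230,362,264),(250,225,290,248))]:
    a=blob(S,col,bs,80,40);b=blob(T,col,bt,80,40)
    if a is None or b is None: print(n,a is None,b is None);continue
    x,e=tri(S,a[0],T,b[0]);P[n]=x;print(n,a[1],b[1],a[0].round(1),b[0].round(1),x.round(4),round(e,4))
Q=np.array([P[k] for k in('red','green','orange','blue')])
f=least_squares(lambda v:(np.hypot(Q[:,0]-v[0],Q[:,1]-v[1])-.12),P['knob'][:2]); ax=f.x
print("axis",ax,f.fun.round(4),"ang",np.degrees(np.arctan2(Q[:,1]-ax[1],Q[:,0]-ax[0])).round(1))
m=blob(T,'yellow',(280,285,320,325),100,60); M=plane(T,m[0],.012)
print("mark",m[0],m[1],M,"dir from axis",np.degrees(np.arctan2(*(M[:2]-ax)[::-1])),np.hypot(*(M[:2]-ax)))
r=cv2.minAreaRect(np.array([plane(T,p,.012)[:2]*1000 for p in m[2]],np.float32)); print(r)
b=blob(T,'blue',(250,225,290,248),80,40); print(cv2.minAreaRect(np.array([plane(T,p,.257)[:2]*1000 for p in b[2]],np.float32)))
# rotor plate from top: grey ellipse
img=T["image"][190:290,220:325].copy(); cv2.imwrite("pics/crop0.png",cv2.resize(img,None,fx=5,fy=5,interpolation=cv2.INTER_CUBIC))
E
```

```text
pip 55 97 [238.4 157.8] [471. 285.] [ 0.4781 -0.301   0.2268] 0.0001
red 62 113 [392.1 219.8] [239.9 289.6] [0.4772 0.1517 0.2681] 0.0008
green 43 97 [335.6 203.5] [313.1 277. ] [0.4987 0.0122 0.2582] 0.0
orange 76 109 [292.8 235.1] [324.  205.8] [ 0.6371 -0.0119  0.2637] 0.0001
blue 86 89 [323.2 278.2] [259.  173.6] [0.7025 0.1136 0.2714] 0.0004
knob 296 251 [345.6 247.5] [270.1 235.5] [0.5846 0.096  0.2401] 0.001
axis [0.58394925 0.09612757] [ 0.0003 -0.0003  0.0004 -0.0001] ang [ 152.5 -135.5  -63.8    8.4]
mark [298.41293532 306.71144279] 201 [0.4438914  0.05475942 0.012     ] dir from axis -163.54471904557167 0.1460394663648713
((444.323974609375, 54.87704849243164), (57.699188232421875, 19.963485717773438), 16.36886978149414)
((581.5037231445312, 95.19689178466797), (56.69697189331055, 18.123170852661133), 80.55797576904297)
```

View pics/crop0.png

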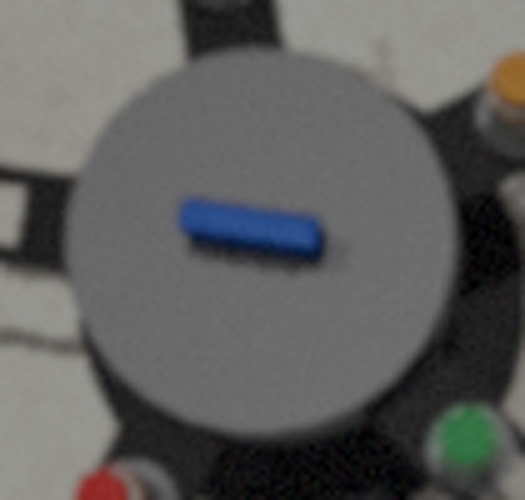

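The axis is at (0.584, 0.096), the empty hook at 80.4° and the mark at 196.45°, so the turn is +116°. Now gripping and turning the knob.

```bash
python3 - <<'E'
from cell import env, let_go, grab, solver, monitor, capture
from h import *
g=monitor.get_state
A=[.584,.0961]; y0=80.4
env.servo_line([.2155,-.5055,.43],vel=.2); 
env.goto(A+[.42],[180,0,y0]); print(g()["time_s"],g()["qpos"])
env.servo_line(A+[.300],vel=.12); print(g()["time_s"],g()["force"])
grab(30); print(g()["time_s"],g()["width"],g()["force"],g()["wrist_torque"])
for k in range(1,9):
    env.goto(A+[.300],[180,0,y0+116.1*k/8]); s=g(); print(s["time_s"],s["qpos"][6],np.round(s["force"],1),np.round(s["wrist_torque"],2))
env.pause(.3)
let_go(); env.servo_line(A+[.42],vel=.2); print(g()["time_s"],g()["eef_rot"])
env.goto([.478,-.301,.42],[180,0,106.4])   # over the loose pipette, half-turn free
print(g()["time_s"],g()["qpos"])
for n in("side","top"):
    c=capture(n); cv2.imwrite(f"pics/{n}1.png",c["image"]); np.savez(f"{n}1.npz",**c)
E
```

```text
3.3833 [ 16.72076225  27.65333955 -47.14394568  63.96921185  20.06129622
  96.05780183 -34.52946814]
4.5333 [0.06230872 0.03761487 0.14685376]
5.1833 0.013170315833421134 [1.21077571 0.72262453 0.09082605] [-0.00917122 -0.19820228  0.10634788]
5.5167 -23.761676090775115 [ 1.2 -0.9  0.9] [-0.05 -0.13  0.09]
5.85 -10.714590461350113 [ 0.5 -0.2  1. ] [-0.01 -0.09  0.02]
6.1833 2.3331258396129257 [ 0.2 -0.3  2.2] [-0.14 -0.05  0.07]
6.5167 15.35405914405155 [-0.4 -0.1  3.6] [-0.23  0.02  0.04]
6.85 28.337751536249733 [-0.8 -1.1  2.4] [-0.29  0.15  0.09]
7.1833 41.37867255487001 [-1.4 -1.8  3.9] [-0.36  0.16  0.06]
7.5167 54.64957624146516 [-0.7 -3.4  4.2] [-0.45  0.25  0.14]
7.8583 68.47000998866736 [-1.9 -3.1  4.9] [-0.46  0.3   0.13]
9.6 [-1.79977098e+02 -7.38839162e-02 -1.63488913e+02]
11.1167 [ 65.99006138  27.10979899 -58.37494337  68.70129076  22.88750999
  95.76692073  29.7255066 ]
```

View pics/top1.png

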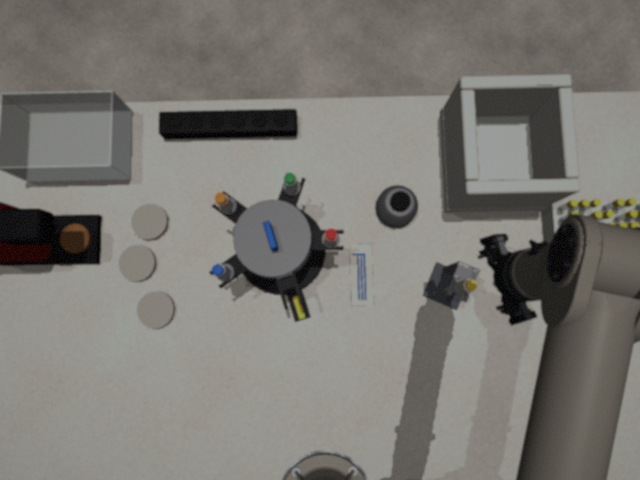

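```bash
python3 - <<'E'
from h import *
S=dict(np.load("side1.npz"));T=dict(np.load("top1.npz"))
ax=np.array([.584,.0961]);Q=[]
for n,a0 in(('blue',8.4),('red',152.5),('green',-135.5),('orange',-63.8)):
    a=np.radians(a0+116.1);X=np.r_[ax+.12*np.array([np.cos(a),np.sin(a)]),.266]
    r=[]
    for c in(S,T):
        u=proj(c,X).astype(int);r.append(blob(c,n,(u[0]-14,u[1]-14,u[0]+14,u[1]+14),80,40))
    if None in [x if x is None else 1 for x in r]: print(n,'missing');continue
    x,e=tri(S,r[0][0],T,r[1][0]);print(n,r[0][1],r[1][1],x.round(4),round(e,4),np.degrees(np.arctan2(x[1]-ax[1],x[0]-ax[0]))-a0,np.hypot(*(x[:2]-ax)))
E
```

```text
blue 68 101 [0.5157 0.1955 0.2709] 0.0001 116.11358368775775 0.12060829987958993
red 66 128 [ 0.5799 -0.0238  0.2678] 0.0003 -244.4650836839129 0.11994484193631175
green 60 79 [0.6964 0.0555 0.2575] 0.0001 115.63614611298404 0.1194890943738863
orange 97 107 [0.6573 0.1912 0.2644] 0.0 116.15539809572931 0.12007042652347041
```

The rotor moved 115.85°, so the empty hook is on the mark; the top view shows it at (293,290), in line with the stripe at (299,307). Next is the pipette.

```bash
python3 - <<'E'
from cell import env, let_go, grab, solver, monitor, capture
from h import *
g=monitor.get_state
P=[.478,-.301]; Y=16.4; O=[180,0,Y]
env.goto(P+[.42],O); print(g()["time_s"],g()["qpos"])
print(env.servo_line(P+[.246],vel=.12,contact_N=5), g()["tcp_pos"],g()["time_s"])
grab(30); s=g();print(s["time_s"],s["width"],s["force"].round(2) if hasattr(s["force"],'round') else s["force"],s["gripper_force"])
env.servo_line(P+[.42],vel=.12); print(g()["time_s"],g()["width"],g()["force"])
d=np.array([np.cos(np.radians(196.4)),np.sin(np.radians(196.4))])
X=np.array([.584,.0961])+.2*d
env.goto([*X,.42],O); env.servo_line([*X,.325],vel=.12); env.pause(.3)
s=g();print(s["time_s"],s["tcp_pos"],s["eef_rot"],s["width"],s["force"],s["qpos"])
for n in("side","top"):
    c=capture(n); cv2.imwrite(f"pics/{n}2.png",c["image"]); np.savez(f"{n}2.npz",**c)
c=np.load("side2.npz")["image"][150:330,230:470]; cv2.imwrite("pics/crop2.png",cv2.resize(c,None,fx=3.3,fy=3.3,interpolation=cv2.INTER_CUBIC))
E
```

```text
12.525 [ 56.15716809  22.10322054 -39.14093239  69.05059294  13.75542009
  93.37100101 -53.54875103]
False [ 0.47848985 -0.30111823  0.24682255] 14.125
14.7 0.02540168588544339 [-0.03 -0.57  0.75] 29.655781388282776
16.3 0.025013339332276327 [-0.74962951  0.0405011  -1.67495656]
18.8667 [0.3923919  0.03966259 0.32539607] [ 1.79974893e+02 -4.73615603e-02  1.63942811e+01] 0.025283147622756408 [ 0.64878895  0.28025855 -1.04774229] [ 51.16496039   0.54704112 -58.81470164 104.29710219   0.50187714
  75.36953659 -81.38066142]
```

View pics/crop2.png

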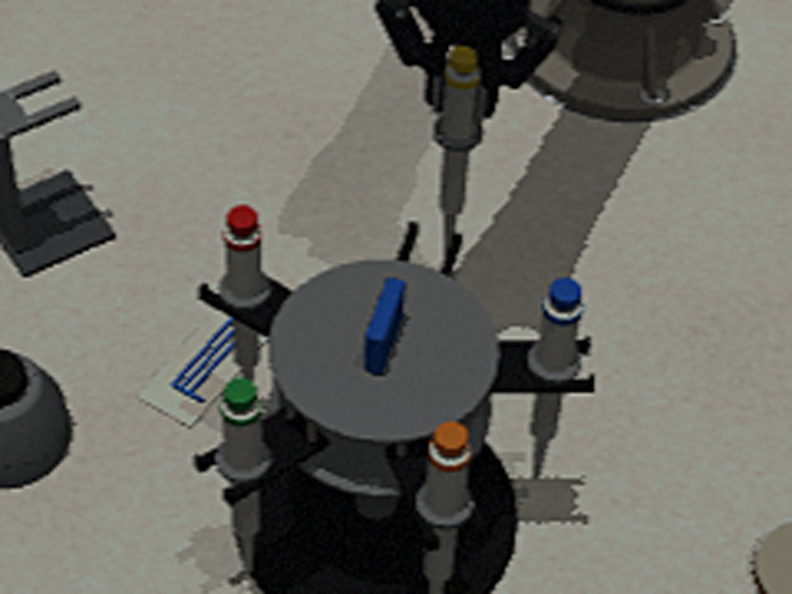

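The pipette is held upright, about 80 mm outside the fork; its button is at crop (462,58) and the fork prongs at (410,240) and (455,250). I'll check the in-hand offset from the button, then enter the hook.

```bash
python3 - <<'E'
from cell import env, let_go, grab, solver, monitor, capture
from h import *
g=monitor.get_state
S=dict(np.load("side2.npz")); b=blob(S,'yellow',(355,160,385,182),80,25)
a=np.radians(196.35); d=np.array([np.cos(a),np.sin(a)]); t=np.array([-d[1],d[0]])
X=plane(S,b[0],g()["tcp_pos"][2]-.020); o=X[:2]-g()["tcp_pos"][:2]
print(b[0],b[1],X.round(4),"offset radial,tang mm",(o@d*1000).round(1),(o@t*1000).round(1))
seat=np.array([.584,.0961])+.12*d
env.servo_line([*seat,.325],vel=.06,contact_N=3); env.pause(.3)
s=g();print(s["time_s"],s["tcp_pos"]-np.r_[seat,0],s["force"])
for n in("side","top"):
    c=capture(n); np.savez(f"{n}3.npz",**c); 
cv2.imwrite("pics/top3.png",c["image"])
c=np.load("side3.npz")["image"][170:330,270:430]; cv2.imwrite("pics/crop3.png",cv2.resize(c,None,fx=3.7,fy=3.7,interpolation=cv2.INTER_CUBIC))
E
```

```text
[369.96774194 167.61290323] 62 [0.3933 0.0397 0.3052] offset radial,tang mm -1.1 0.2
20.75 [-9.22515029e-05 -9.74913734e-05  3.25063973e-01] [ 0.30382253 -0.51043483  0.03323599]
```

View pics/crop3.png

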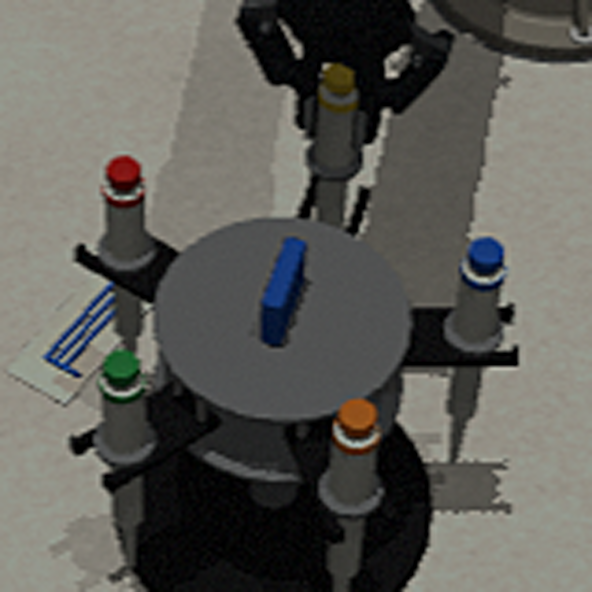

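```bash
python3 - <<'E'
from cell import env, let_go, grab, solver, monitor, capture
from h import *
g=monitor.get_state
a=np.radians(196.35); d=np.array([np.cos(a),np.sin(a)])
p=np.array([.584,.0961])+.1206*d
env.servo_line([*p,.297],vel=.05,contact_N=3); env.pause(.5); print(g()["tcp_pos"],g()["force"])
f0=np.mean([(env.pause(.05),g()["force"])[1] for _ in range(8)],0); print("f0",f0.round(2))
r=env.servo_line([*p,.264],vel=.006,contact_N=2.2); s=g(); print(r,s["time_s"],s["tcp_pos"],(s["force"]-f0).round(2))
env.pause(.3)
f=np.mean([(env.pause(.05),g()["force"])[1] for _ in range(8)],0); print("df",(f-f0).round(2),g()["tcp_pos"],g()["time_s"])
E
```

```text
[0.4683065  0.06216351 0.29705819] [ 0.09945072 -0.73754662 -1.12643246]
f0 [ 0.03  0.13 -1.23]
True 26.2167 [0.46827348 0.06212878 0.27082687] [1.28 0.21 3.75]
df [2.23 0.52 4.45] [0.46784919 0.06188847 0.27029921] 26.9167
```

```bash
python3 - <<'E'
from cell import env, let_go, grab, solver, monitor, capture
from h import *
g=monitor.get_state
a=np.radians(196.35); d=np.array([np.cos(a),np.sin(a)]); t=np.array([-d[1],d[0]])
p=np.array([.584,.0961])+.12*d
env.servo_line([*(p+.0004*d),.2710],vel=.005); env.pause(.3)
f=np.mean([(env.pause(.05),g()["force"])[1] for _ in range(8)],0); print("df",(f-[.03,.13,-1.23]).round(2),g()["tcp_pos"],g()["time_s"])
S=capture("side");T=capture("top")
X0=np.r_[p,g()["tcp_pos"][2]-.02]; u=proj(S,X0).astype(int); b=blob(S,'yellow',(u[0]-14,u[1]-14,u[0]+14,u[1]+14),80,25)
X=plane(S,b[0],X0[2]); print(u,b[:2],X,"radial,tang from seat mm",(X[:2]-p)@d*1e3,(X[:2]-p)@t*1e3)
c=S["image"][170:330,270:430]; cv2.imwrite("pics/crop4.png",cv2.resize(c,None,fx=3.7,fy=3.7,interpolation=cv2.INTER_CUBIC))
E
```

```text
df [-0.61 -0.58  3.02] [0.46807513 0.06202004 0.27079102] 28.0417
[360 206] (array([359.95      , 207.01666667]), 60) [0.47027034 0.06225675 0.25081273] radial,tang from seat mm -1.342547184042347 0.4592512532405418
```

View pics/crop4.png

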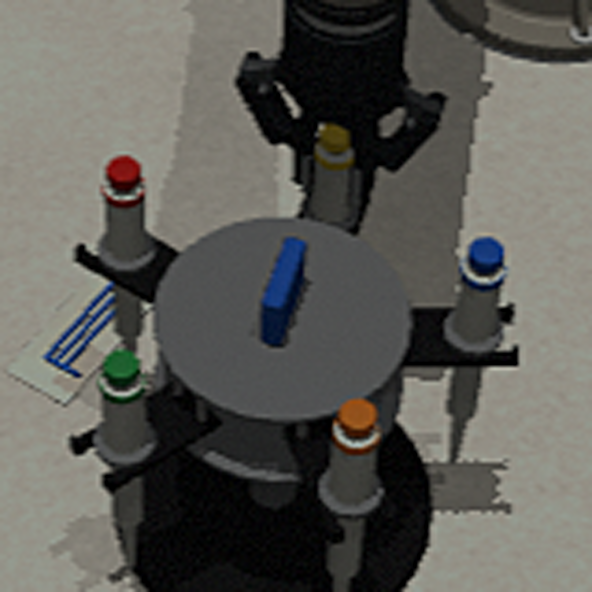

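The side view shows the collar down on the fork, with the button at full-image (360,207), about 1 mm from the seat centre and upright. The hook carries about 3 N, so I'll release and retreat.

```bash
python3 - <<'E'
from cell import env, let_go, grab, solver, monitor, capture
from h import *
g=monitor.get_state
a=np.radians(196.35); d=np.array([np.cos(a),np.sin(a)]); t=np.array([-d[1],d[0]])
p=np.array([.584,.0961])+.12*d
q=g()["tcp_pos"]; env.servo_line([q[0],q[1],.2713],vel=.005); env.pause(.3); print((np.array(g()["force"])-[.03,.13,-1.23]).round(2))
let_go(); env.pause(.4); print(g()["width"],g()["force"])
env.servo_line([q[0],q[1],.42],vel=.1,contact_N=4); env.goto([.36,-.25,.42],[180,0,16.4]); env.pause(.5)
S=capture("side");T=capture("top")
X0=np.r_[p,.25]; r=[]
for c in(S,T):
    u=proj(c,X0).astype(int); r.append(blob(c,'yellow',(u[0]-14,u[1]-14,u[0]+14,u[1]+14),80,25))
X,e=tri(S,r[0][0],T,r[1][0]); print(g()["time_s"],g()["tcp_pos"],r[0][1],r[1][1],X,e,"radial,tang mm",(X[:2]-p)@d*1e3,(X[:2]-p)@t*1e3)
c=np.hstack([S["image"][170:330,270:430],T["image"][190:350,200:360]]); cv2.imwrite("pics/crop5.png",cv2.resize(c,None,fx=2.5,fy=2.5,interpolation=cv2.INTER_CUBIC))
E
```

```text
[-0.66 -1.4   2.13]
0.08535381952867789 [ 0.67690472  1.05663204 -0.35082166]
33.1917 [ 0.36003429 -0.24997712  0.4199877 ] 70 132 [0.46829949 0.0634851  0.25300249] 0.0004553372955146043 radial,tang mm 0.20280929626928496 -1.2742249767805522
```

View pics/crop5.png

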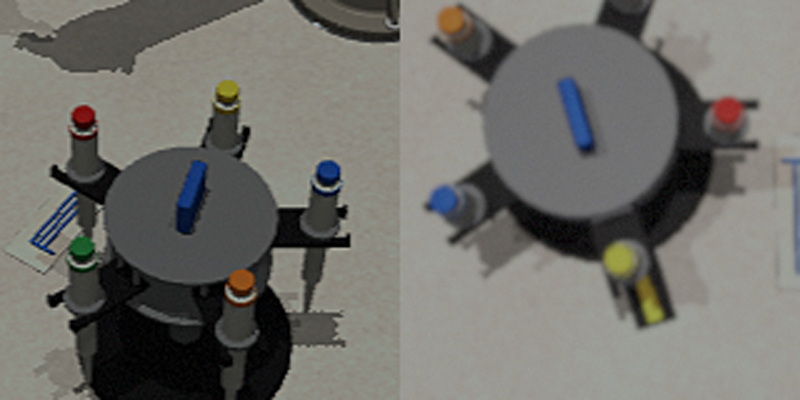

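The pipette hangs upright in the hook, 1.3 mm from the seat centre by triangulation, with the hook in line with the mark (top crop (620,262), stripe (650,300)). Handing in.

```bash
python3 -c "
from cell import workorder
print(workorder.job_done())"
```

```text
the job is handed in; nothing more can be done
None
```

I turned the carousel's empty hook to the yellow mark, hung the pipette on it by feel (upright, about 1.3 mm from the seat centre), and handed the job in at about 33 s; no verdict was returned.

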